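# Close up the coffee grinder after cleaning

## Task

The coffee grinder has been cleaned and must be closed up: turn the burr collar on its top clockwise until it is tight and then a little further, until the slot with the red dot lies under the lock bolt, and press the bolt fully down into that slot. Put every piece of the cleaning kit that is out into the half-open drawer in the grinder's base, and push the drawer fully home so that it snaps in flush. Leave the hopper, timer and salt shaker where they stand.

Things in the scene. Friction and masses are not known exactly. Their poses are not given: they have to be found in the camera images.
- grinder: Coffee grinder, fixed. Origin: centre of its underside; x to its back, z up; the drawer front looks along -x. Base 262 (x) x 210 (y) x 56 mm high; on it a tower 136 (x) x 148 (y), centred at x = +62, up to z = 145, with a chute to x = -38 over a small fixed cup (z 58 to 90, 46 across, at x = -20). The lock bolt's bracket rises on the -y side of the tower (x 52 to 72, y -46 to -82, up to z = 177).
- collar (a joint): Angle (rad) of the aluminium collar on the tower, 128 across, 0 to 2.2, growing clockwise seen from above. Six rim slots 12 mm wide, 60 deg apart; the red-dotted one is under the bolt at 1.95, when the collar is tight (an undotted one at 0.90, still loose: do not lock there). Torque grows from 0.1 to 0.4 N m at 1.95; it stays where left.
- collar_grip (a point): Point on the collar's vertical axis, in its black bar handle, 6 mm below the bar's top. The bar is 62 long, 16 thick and stands 28 mm clear above the hub. The bar's long direction in the grinder's x-y frame is at the angle (1.10 - collar - pi/2) rad, counterclockwise from the grinder's x.
- red_slot (a point): Point in the middle of the slot with the red dot, level with the collar's rim top, 53 mm from the collar's axis.
- bolt (a joint): Travel (m) of the captive lock bolt: 0 up, 0.012 fully down. It moves straight down with about 3 N and stays where left. Its 7 mm pin is stopped by the collar's teeth at about 0.003 unless a slot is under it within about 2.5 mm (0.04 rad).
- bolt_top (a point): Top centre of the bolt's round black head (20 mm across), which stands in the aluminium bracket on the -y side of the tower, 53 mm from the collar's axis. It goes down with the bolt.
- drawer (a joint): Opening (m) of the kit drawer in the grinder's base: 0 home, 0.118 fully out, along the grinder's -x. It runs with about 1.2 N; a spring ball catch resists with about 8 N between 10 and 5 mm, where it pushes the drawer back to 10 mm if let go, and from below 4 mm pulls it home.
- drawer_floor (a point): Centre of the drawer's inner floor, 12 mm above the worktop; axes as the grinder's. Inside 117 along x by 180 along y; side walls 23 mm high, front 40 mm. Contents must stay below 34 mm above the floor to pass under the base's top as it closes.
- drawer_front (a point): Centre of the outer face of the drawer's wooden front (208 wide, 12 thick, 43 high), 30 mm above the worktop; it faces the grinder's -x. An aluminium lip, 60 wide, 8 thick, 46 mm above the worktop, juts 11 mm out of its upper middle.
- work_board: Fixed wooden chopping board, 150 (x) x 180 (y) x 15 mm, lying on the glass hob (5 mm high), with the kit laid out on it. Origin: centre of its underside.
- brush: Cleaning brush, may be absent: pale wooden handle and dark bristles, 96 long (x from -48 to 48), 16 wide, 20 high. Origin: middle of its underside; grip it there across y.
- screwdriver: Stubby screwdriver with red handle, may be absent: 86 long (x from -38 to 48), handle 20 wide and 20 high from x = -38 to 14. Origin: under the handle; grip it there across y.
- burr_key: Pin spanner with blue grip and flat steel end, may be absent: 91 long (x from -40 to 51), grip 18 wide and 16 high from x = -40 to 20. Origin: under the grip; grip it there across y.
- hopper: Clear smoke-grey bean hopper set aside, 96 across, 80 high; origin centre of its underside. Leave it.
- timer: Red and white egg timer, 61 across, 52 high; leave it.
- salt: Salt shaker, 44 across, 90 high; leave it.

How it is judged:
On the way, in this order (a step that is already met when the one before it is completed fails the run):
1. the collar is tight with its red-dotted slot under the bolt, the bolt still up (value of joint collar between 1.87 and 2.03 rad and value of joint bolt below 0.004 m), for 0.2 s.
2. the bolt is pressed down into the red-dotted slot (value of joint collar between 1.87 and 2.03 rad and value of joint bolt above 0.009 m), for 0.2 s.
At the end, for the whole second after the job is handed in: The collar stands within 0.08 rad of 1.95 with the bolt at least 9 mm down in the red-dotted slot; every kit piece that is present lies inside the drawer; the drawer is within 3 mm of fully home (all of step 2 and value of joint drawer below 0.003 m and x of brush in the frame of drawer_floor between -0.055 and 0.058 m and y of brush in the frame of drawer_floor between -0.09 and 0.09 m and z of brush in the frame of drawer_floor between -0.006 and 0.04 m and x of screwdriver in the frame of drawer_floor between -0.055 and 0.058 m and y of screwdriver in the frame of drawer_floor between -0.09 and 0.09 m and z of screwdriver in the frame of drawer_floor between -0.006 and 0.04 m and x of burr_key in the frame of drawer_floor between -0.055 and 0.058 m and y of burr_key in the frame of drawer_floor between -0.09 and 0.09 m and z of burr_key in the frame of drawer_floor between -0.006 and 0.04 m); the robot touches nothing.
It fails at once if the hopper is shoved more than 4 cm or tipped over (distance of hopper from where it was at the start of the episode above 0.04 m or angle between hopper's own z axis and vertical above 0.6 rad).
It fails at once if the egg timer is shoved more than 4 cm or tipped over (distance of timer from where it was at the start of the episode above 0.04 m or angle between timer's own z axis and vertical above 0.6 rad).
It fails at once if the salt shaker is shoved more than 4 cm or tipped over (distance of salt from where it was at the start of the episode above 0.04 m or angle between salt's own z axis and vertical above 0.6 rad).
Of brush, screwdriver, burr_key only 2 to 3 are there at a start; the rules pass over those that are not, and their reading is None.
At some moment in a run one of brush, screwdriver, burr_key may be knocked a few centimetres aside while the robot is not near it.
Once in a run the grip may slacken for a moment while it holds something.
It also fails if it takes over 210 s, if anything falls off the work surface, if the arm or the gripper's body presses on something with over 40 N, if the wrist force passes 120 N, or if a joint passes its speed limit or range.

## Robot

A 6-joint arm with a two-finger parallel gripper is mounted at the origin on a cart in front of the work surface, level with it; the furniture and walls round the work are solid. World frame = base frame: x ahead of the robot, y to its left, z up, the work surface at z = 0. Lengths are in m, angles in rad, forces in N, time in s.
With the tool pointing down it reaches from about 0.325 to 0.775 m from the base axis. Payload 5.5 kg.
Tool frame: the origin (TCP) lies at the very end of the fingers, on their centre line; the grasp point (between the pads) lies 19 mm behind it (ctrl.grasp_offset is the distance from the TCP to the grasp point, in m); z points along the fingers, y is the line along which they close (so a half turn about z gives the same grasp; the last joint's range is limited). The gripper opens to 88 mm and grips with 3 to 60 N. Pads are 20 mm wide; open, the fingers measure 115 mm over their backs; the gripper's body (75 mm by 178 mm) begins 61 mm behind the grasp point.
Start: joints at [-1.216, 0.091, 1.231, -0, 1.82, -0.057], TCP at [0.24, -0.55, 0.223] pointing down, gripper open.
Joint ranges: [-2.87, 2.87], [-0.86, 2.18], [0.17, 2.46], [-1.51, 4.65], [0.06, 2.69], [-2.65, 2.65]. Speed limits (rad/s): [2.57, 2.57, 3.01, 3.14, 3.14, 3.14].

## Interface

Orientations are given as a 3x3 rotation matrix whose columns are the frame's x, y, z axes.
In Python, from bench import ctrl gives the robot as it stands.
- The arm moves only by the tool move_arm, never from a script. Its argument "increments" is a list of rows, each a list of 5 numbers: the finger opening in mm, from 0 to 87.8, then the shift along the tool's x, y, z in units of 30 mm (1.0 is 30 mm), then the turn about the tool's z in units of 8 degrees (1.0 is 8 degrees). A call has 1 to 10 rows; each row shifts and turns the commanded pose from where the row before left it, along the tool's axes as they then stand; what a row does not reach is not made up. A row lasts 1/10 s, in which the tool goes at most 50 mm and 8.59 degrees, less where a joint would pass 70% of its speed; a pose out of reach is approached as far as the arm can. A call is refused whole if a number of a shift passes 1 or a number of a turn 1, either way. A call with a gripper value outside its range is refused whole. The fingers move at their own pace and stop on an object; "squeeze" is the grip in N (left out, the last holds). Time passes only in rows, so rows that do not move let the fingers close. It gives the time, the measured TCP pose, the force, the opening and the grip force at its end, in the units of the state.
- ctrl.state(): the state, without advancing time (a new reading comes with each control period).
- ctrl.snapshot(name): name is "scene" or "side" or "wrist"; returns the picture (384x512x3 uint8, red, green, blue); there is no depth.
- ctrl.calibration(name): a dict with "intrinsics" (3x3 intrinsics, pixels), "world_to_cam" (4x4, takes a point from world to camera coordinates); the wrist camera has in their place "tool_from_camera" (4x4, takes a point from camera to tool coordinates, whose origin is the TCP and whose axes are the flange's). Camera axes: x right, y down, z forward; pixel columns grow to the right and rows downward; lengths in m; the calibration is good to about 2 mm. A picture is of the moment at which its call begins: read the wrist's pose just before it. calibration takes no time and is no camera call.
- ctrl.close_job(): hands the job in; it is judged then, once.
Trained networks look in the newest picture that a camera, given by its name, has taken for a name from the list of things; names that differ only in an ending like _2 or _b are one class to them, and where a whole thing is asked for, a point or a joint stands for the part that bears it (a point fixed in the world has none). Each returns a list of dicts, best first, with "confidence" (0 to 1); they miss things now and then, are a little off and sometimes report something else, mostly with a low value. They report only what shows in the picture. A call takes as long as a camera call.
- ctrl.outline_of(camera, target): "pixels" (384x512 bool, what is visible of it) and "rect" ([left, top, width, height] in pixels, round what is visible of it).
The state is a dict: "t": time; "qpos": joint angles; "joint_vel": joint speeds; "tau": joint torques, N m; "tcp_pos": TCP position; "tcp_rot": TCP orientation; "wrist_force": force on the tool from outside, world axes, zero at the start; "ft_torque": the same for the moment, N m; "grip_width": finger opening in m; "grip_force": force on a finger pad.
Only numpy, scipy, OpenCV 4.12 (cv2) and the standard library are available. Lean on these libraries where they do the work, as an engineer would, in place of code of your own. Each camera call takes 0.05 s, during which the arm holds its last target. There are 200 camera calls.

## Working session

There is one attempt and no reset: what is moved stays moved. The work goes in short steps, Python scripts to look and compute and a tool call to move; the robot and the scene stay as the last step left them, time stands still between calls to the robot, and variables do not carry over. Pictures are saved under pics/ and viewed, at most 16 in all, crops included, and the job is handed in when it is done.

Besides the shell and the picture viewer there is one more tool, called after "Call:" as a command line: name --pt "numbers of a row" for each row, then --argument value for the rest. move_arm: Moves the arm, as the interface text tells. Its arguments: {"type":"object","properties":{"increments":{"type":"array"},"squeeze":{"type":"number"}},"required":["increments"]}

```bash
mkdir -p pics; ls; cat > h.py <<'E'
import numpy as np, cv2
from bench import ctrl
def snap(cam,fn=None):
    s=ctrl.state(); im=np.array(ctrl.snapshot(cam))
    if fn: cv2.imwrite('pics/'+fn,im[:,:,::-1])
    return s,im
def cam(name,s=None):
    c=ctrl.calibration(name); K=np.array(c['intrinsics'])
    if 'world_to_cam' in c: return K,np.array(c['world_to_cam'])
    T=np.eye(4);T[:3,:3]=s['tcp_rot'];T[:3,3]=s['tcp_pos']
    return K,np.linalg.inv(T@np.array(c['tool_from_camera']))
def proj(name,p,s=None):
    K,W=cam(name,s); p=np.atleast_2d(p); q=(W[:3,:3]@p.T).T+W[:3,3]; u=(K@q.T).T; return u[:,:2]/u[:,2:]
def ray(name,uv,z,s=None):
    K,W=cam(name,s); R=W[:3,:3];o=-R.T@W[:3,3]; uv=np.atleast_2d(uv)
    d=(R.T@np.linalg.inv(K)@np.c_[uv,np.ones(len(uv))].T).T
    return o+d*((z-o[2])/d[:,2])[:,None]
E
python3 - <<'E'
from h import *
for c in ['scene','side']:
    snap(c,c+'0.png')
    for n in ['grinder','collar','bolt','drawer','work_board','brush','screwdriver','burr_key','hopper','timer','salt']:
        for d in ctrl.outline_of(c,n)[:2]:
            m=d['pixels'];v,u=np.nonzero(m);print(c,n,round(d['confidence'],2),d['rect'],len(u),u.mean().round(1),v.mean().round(1))
E
```

```text
pics
scene grinder 0.65 [209.2, 183.4, 132.6, 73.0] 3762 263.7 227.3
scene drawer 0.97 [210.1, 209.5, 40.6, 50.4] 1300 228.3 233.8
scene drawer 0.62 [116.4, 241.4, 34.2, 10.2] 252 133.6 245.1
scene work_board 0.66 [103.2, 241.6, 73.3, 52.9] 1946 136.1 267.7
scene brush 0.72 [124.4, 269.4, 42.5, 13.1] 387 146.3 273.5
scene brush 0.49 [117.5, 202.0, 24.3, 20.9] 360 129.8 213.5
scene screwdriver 0.77 [118.4, 252.8, 31.9, 11.7] 199 136.3 258.7
scene burr_key 0.58 [115.7, 239.4, 33.8, 11.1] 207 133.7 245.1
scene hopper 0.95 [355.3, 207.3, 38.2, 36.4] 1011 373.8 224.1
scene timer 0.75 [118.3, 201.9, 21.6, 20.1] 315 130.2 213.4
side grinder 0.97 [225.6, 160.2, 102.8, 82.8] 4803 283.4 202.2
side collar 0.68 [287.9, 157.4, 33.2, 27.2] 648 303.0 172.1
side work_board 0.6 [182.7, 239.2, 47.9, 50.9] 1173 202.2 265.7
side work_board 0.51 [286.3, 160.5, 40.5, 23.5] 585 302.4 171.9
side brush 0.69 [199.3, 263.0, 22.0, 19.1] 193 210.3 272.1
side screwdriver 0.6 [187.3, 253.2, 15.8, 17.4] 123 195.3 260.1
side hopper 0.25 [198.3, 265.1, 25.9, 13.4] 186 210.6 271.9
side timer 0.72 [286.4, 158.4, 38.0, 27.8] 600 303.0 171.4
side salt 0.56 [185.2, 196.5, 12.1, 21.7] 185 192.2 206.9
```

```bash
python3 - <<'E'
from h import *
a=cv2.imread('pics/scene0.png')[150:310,90:410];b=cv2.imread('pics/side0.png')[140:300,150:350]
cv2.imwrite('pics/a.png',cv2.resize(a,None,fx=2.5,fy=2.5,interpolation=cv2.INTER_CUBIC))
cv2.imwrite('pics/b.png',cv2.resize(b,None,fx=3.5,fy=3.5,interpolation=cv2.INTER_CUBIC))
for c in ['scene','side']:
    K,W=cam(c);print(c,K[0,0],(-W[:3,:3].T@W[:3,3]).round(3))
s=ctrl.state();print(s['tcp_rot'],ctrl.calibration('wrist'))
for n,c,uv,z in [('brush','scene',(146.3,273.5),.03),('sd','scene',(136.3,258.7),.03),('key','scene',(133.7,245.1),.028),('board','scene',(136,267.7),.02),('brush','side',(210.3,272.1),.03),('sd','side',(195.3,260.1),.03),('collar','side',(303,171.8),.165),('hop','scene',(373.8,224),.04),('timer','scene',(130,213),.026),('salt','side',(192,207),.045)]:
    print(n,c,ray(c,uv,z)[0].round(3))
E
```

```text
scene 463.0999372049318 [-0.481  0.424  0.721]
side 456.4312720211349 [-0.369  0.742  1.196]
[[ 9.16408588e-01  4.00244048e-01 -3.56873326e-05]
 [ 4.00244047e-01 -9.16408589e-01 -3.13762694e-05]
 [-4.52623431e-05  1.44698403e-05 -9.99999999e-01]] {'intrinsics': array([[277.91227341,   0.        , 250.80842472],
       [  0.        , 277.91227341, 188.29642883],
       [  0.        ,   0.        ,   1.        ]]), 'tool_from_camera': array([[ 9.86829031e-04, -9.67345320e-01, -2.53460170e-01,
         6.98036867e-02],
       [ 9.99999322e-01,  1.11138921e-03, -3.48255057e-04,
         7.67500924e-04],
       [ 6.18575796e-04, -2.53459654e-01,  9.67345761e-01,
        -1.62668244e-01],
       [ 0.00000000e+00,  0.00000000e+00,  0.00000000e+00,
         1.00000000e+00]])}
brush scene [0.453 0.27  0.03 ]
sd scene [0.524 0.279 0.03 ]
key scene [0.591 0.272 0.028]
board scene [0.5   0.286 0.02 ]
brush side [0.448 0.271 0.03 ]
sd side [0.52 0.28 0.03]
collar side [ 0.513 -0.192  0.165]
hop scene [ 0.421 -0.385  0.04 ]
timer scene [0.773 0.247 0.026]
salt side [0.727 0.156 0.045]
```

View pics/a.png

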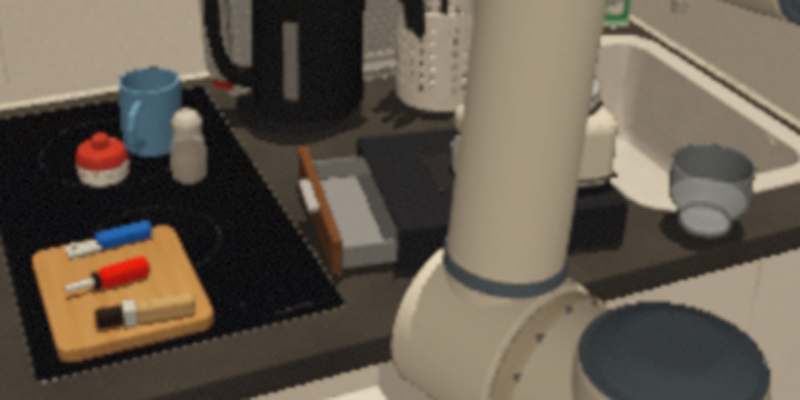

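View pics/b.png

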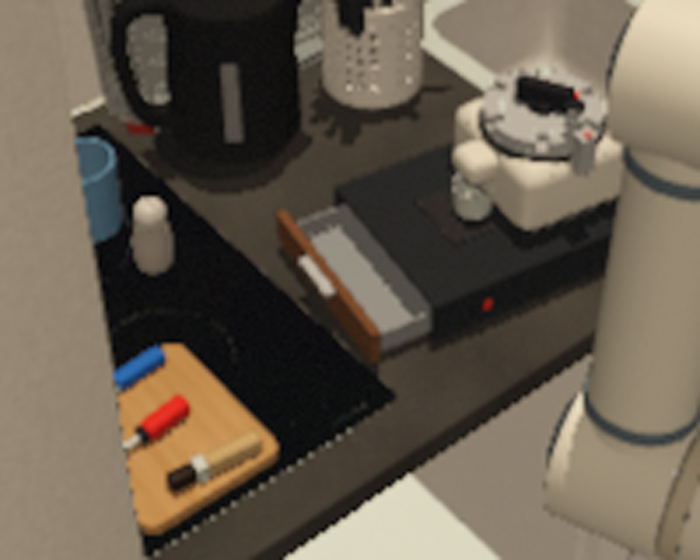

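The pictures show all three kit pieces on the board: key (134,245), screwdriver (136,259) and brush (146,274) in the scene view. The drawer opens toward world +y, and the collar bar and red dot show at about (310,167) in the side view.

```bash
python3 - <<'E'
from h import *
def b(x,y): return (150+x/3.5,140+y/3.5)
P=ray('side',[b(432,306),b(340,188)],.056);print('base -x corners',P.round(3))
Q=ray('side',[b(279,212),b(378,345)],.051);print('front top',Q.round(3))
d=P[1]-P[0];yaw=np.arctan2(d[1],d[0])-np.pi/2;print('yaw',np.degrees(yaw),np.linalg.norm(d))
d=Q[0]-Q[1];print('yaw2',np.degrees(np.arctan2(d[1],d[0]))-90,np.linalg.norm(d))
gx=np.array([np.cos(yaw),np.sin(yaw),0]);o=P.mean(0)+gx*.131;print('origin',o,'axis',o+.062*gx)
s=ctrl.state();print(ray('wrist',[256,192],.18,s)-s['tcp_pos'])
E
```

```text
base -x corners [[ 0.45   0.001  0.056]
 [ 0.645 -0.038  0.056]]
front top [[0.661 0.032 0.051]
 [0.447 0.072 0.051]]
yaw -101.31594297878674 0.19931617413864347
yaw2 -100.70095826518107 0.2176109305167754
origin [ 0.52203474 -0.14712186  0.056     ] axis [ 0.50986916 -0.20791659  0.056     ]
[[ 0.01385383  0.00094829 -0.04265094]]
```

Call:
move_arm --pt "87 0.5 -0.3 -1 0" --pt "87 1 -0.55 -1 0" --pt "87 1 -0.55 -0.67 0" --pt "87 1 -0.55 0 0" --pt "87 1 -0.55 0 0" --pt "87 1 -0.55 0 0" --pt "87 1 -0.55 0 0" --pt "87 1 -0.55 0 0" --pt "87 1 -0.55 0 0" --pt "87 1 -0.55 0 0"

```text
t: 2.2
tcp_pos: [0.439, -0.2902, 0.3029]
tcp_rot: [[0.916, 0.4, 0.0], [0.4, -0.916, -0.0], [0.0, 0.0, -1.0]]
wrist_force: [0.7, 0.4, 0.7]
grip_width: 0.087
grip_force: 0.0
```

Call:
move_arm --pt "87 1 -0.55 0 0" --pt "87 1 -0.55 0 0" --pt "87 1 -0.55 0 0" --pt "87 0.4 -0.2 0 0" --pt "87 0 0 0 -1" --pt "87 0 0 0 -1" --pt "87 0 0 0 0" --pt "87 0 0 0 0"

```text
t: 3.0
tcp_pos: [0.5093, -0.2002, 0.3028]
tcp_rot: [[0.773, 0.634, -0.0], [0.634, -0.773, -0.0], [-0.0, 0.0, -1.0]]
wrist_force: [0.0, -0.3, 0.9]
grip_width: 0.087
grip_force: 0.0
```

```bash
python3 - <<'E'
from h import *
s,im=snap('wrist','w1.png');print(s['t'],s['tcp_pos'],s['tcp_rot'][:,0],s['qpos'])
for n in ['collar','collar_grip','bolt','bolt_top','red_slot']:
    for d in ctrl.outline_of('wrist',n)[:2]: 
        v,u=np.nonzero(d['pixels']);print(n,round(d['confidence'],2),d['rect'],u.mean().round(1),v.mean().round(1))
E
```

```text
3.0 [ 0.50932744 -0.20023756  0.30275104] [ 7.73347244e-01  6.33982648e-01 -2.07867678e-04] [-4.36606507e-01 -1.94508748e-02  1.20087242e+00 -2.35198309e-04
  1.96019814e+00  4.47408216e-01]
collar 0.92 [207.5, 116.1, 112.3, 111.9] 266.0 172.4
collar_grip 0.77 [209.2, 118.3, 114.0, 111.3] 266.2 172.6
bolt 0.7 [216.0, 208.3, 21.0, 18.2] 227.8 217.4
bolt_top 0.69 [221.7, 207.2, 16.1, 23.0] 228.1 217.9
bolt_top 0.52 [210.3, 121.1, 113.8, 111.0] 266.2 172.4
red_slot 0.62 [210.6, 118.6, 115.0, 111.5] 266.3 172.3
```

View pics/w1.png

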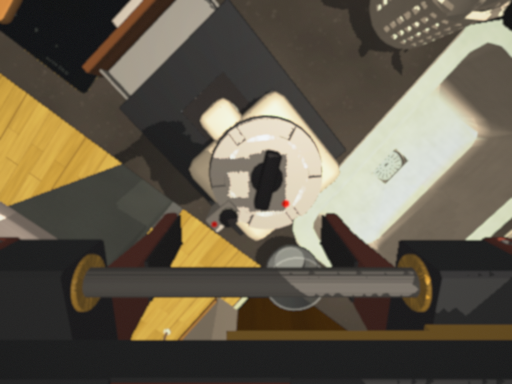

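The wrist view shows the collar centred at (266,172), the bolt head at (228,217), the red slot dot at (285,203), and the bar running from about (273,152) to (262,207).

```bash
python3 - <<'E'
from h import *
s=ctrl.state(); im=cv2.imread('pics/w1.png')
hsv=cv2.cvtColor(im,cv2.COLOR_BGR2HSV)
m=(((hsv[...,0]<8)|(hsv[...,0]>172))&(hsv[...,1]>150)&(hsv[...,2]>120)).astype(np.uint8)
n,_,st,ce=cv2.connectedComponentsWithStats(m)
print([(st[i],ce[i].round(1)) for i in range(1,n) if st[i,4]>8 and 180<ce[i][0]<340 and ce[i][1]<240])
d=(hsv[...,2]<50).astype(np.uint8); d[:140]=0;d[215:]=0;d[:,:235]=0;d[:,300:]=0
n,l,st,ce=cv2.connectedComponentsWithStats(d);i=1+np.argmax(st[1:,4]);print(st[i],ce[i])
r=cv2.minAreaRect(np.argwhere(l==i)[:,::-1].astype(np.float32));print(r)
c=cv2.boxPoints(r)
for z in (.16,.17,.18,.19):
    w=ray('wrist',c,z,s);e=[np.linalg.norm(w[k]-w[k-1]).round(4) for k in range(4)]
    k=int(np.argmax(e));q=w[k]-w[k-1];print(z,e,np.degrees(np.arctan2(q[1],q[0])).round(1),w.mean(0).round(4),'bolt',ray('wrist',[228,217],z,s)[0].round(4),'rim',ray('wrist',[266.2,172.4],z-.015,s)[0].round(4))
dot=ray('wrist',[285,203],.155,s)[0];ax=ray('wrist',[266.2,172.4],.155,s)[0]
q=dot-ax;print('dot angle',np.degrees(np.arctan2(q[1],q[0])),np.linalg.norm(q))
for z in (.15,.155,.16): 
  w=ray('wrist',[[209.5,172],[321.5,172]],z,s);print(z,np.linalg.norm(w[0]-w[1]))
E
```

```text
[(array([282, 200,   7,   7,  35], dtype=int32), array([285. , 203.2])), (array([212, 222,   5,   5,  22], dtype=int32), array([213.9, 224.1]))]
[ 252  151   30   59 1129] [266.36581045 179.48804252]
((266.5, 180.0), (58.0, 29.0), 90.0)
0.16 [np.float64(0.0671), np.float64(0.0318), np.float64(0.0671), np.float64(0.0336)] 39.6 [ 0.52   -0.2153  0.16  ] bolt [ 0.4583 -0.2088  0.16  ] rim [ 0.5253 -0.2114  0.145 ]
0.17 [np.float64(0.0649), np.float64(0.0308), np.float64(0.0649), np.float64(0.0325)] 39.6 [ 0.5214 -0.2134  0.17  ] bolt [ 0.4617 -0.2071  0.17  ] rim [ 0.5265 -0.2097  0.155 ]
0.18 [np.float64(0.0627), np.float64(0.0297), np.float64(0.0627), np.float64(0.0314)] 39.6 [ 0.5229 -0.2114  0.18  ] bolt [ 0.4652 -0.2054  0.18  ] rim [ 0.5277 -0.2079  0.165 ]
0.19 [np.float64(0.0605), np.float64(0.0287), np.float64(0.0605), np.float64(0.0303)] 39.6 [ 0.5243 -0.2095  0.19  ] bolt [ 0.4686 -0.2036  0.19  ] rim [ 0.5289 -0.2062  0.175 ]
dot angle -108.73540084252322 0.042883010678155725
0.15 0.12942789570175126
0.155 0.12737654584055932
0.16 0.12532519597936745
```

```bash
python3 - <<'E'
from h import *
s,_=snap('side','s1.png'); 
a=cv2.imread('pics/w1.png')[105:240,195:335]; cv2.imwrite('pics/c.png',cv2.resize(a,None,fx=4,fy=4,interpolation=cv2.INTER_CUBIC))
b=cv2.imread('pics/side0.png')[150:200,270:335]; b=cv2.resize(b,(455,350),interpolation=cv2.INTER_CUBIC)
A=cv2.imread('pics/c.png');h=np.zeros((540,800,3),np.uint8);h[:,:]=0
A=cv2.resize(A,(420,405));h[:405,:420]=A;h[:292,420:800]=cv2.resize(b,(380,292));cv2.imwrite('pics/d.png',h)
E
```

```text
(no output)
```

View pics/d.png

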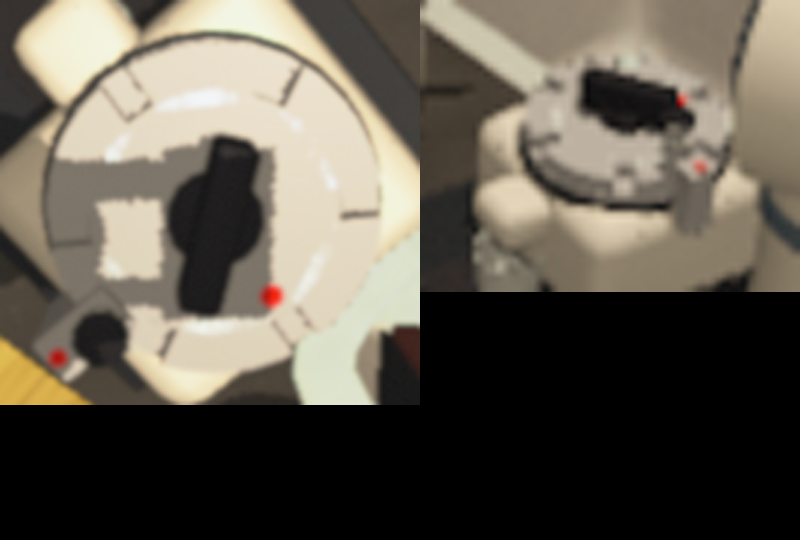

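Crop: the bar centre is at wrist pixel (267.7,180) and side pixel (306.9,165.4). The bolt head is at (228,217).

```bash
python3 - <<'E'
from h import *
s=ctrl.state()
for z in (.17,.18,.19,.2): print(z,ray('wrist',[267.7,180],z,s)[0].round(4),ray('side',[306.9,165.4],z)[0].round(4))
for z in (.17,.18,.19,.2,.21): print(z,ray('wrist',[228.2,217.3],z,s)[0].round(4),ray('side',[270+266/5.846,150+135/5.846],z)[0].round(4))
E
```

```text
0.17 [ 0.523  -0.2138  0.17  ] [ 0.5264 -0.2235  0.17  ]
0.18 [ 0.5243 -0.2118  0.18  ] [ 0.5177 -0.2141  0.18  ]
0.19 [ 0.5257 -0.2099  0.19  ] [ 0.5089 -0.2047  0.19  ]
0.2 [ 0.5271 -0.2079  0.2   ] [ 0.5002 -0.1953  0.2   ]
0.17 [ 0.4616 -0.2074  0.17  ] [ 0.475  -0.2161  0.17  ]
0.18 [ 0.4651 -0.2057  0.18  ] [ 0.4668 -0.2068  0.18  ]
0.19 [ 0.4685 -0.204   0.19  ] [ 0.4585 -0.1975  0.19  ]
0.2 [ 0.472  -0.2023  0.2   ] [ 0.4503 -0.1881  0.2   ]
0.21 [ 0.4755 -0.2005  0.21  ] [ 0.4421 -0.1788  0.21  ]
```

Call:
move_arm --pt "50 0.18 0.61 0.5 0" --pt "50 0 0 0 0.8" --pt "50 0 0 0 0.78" --pt "50 0 0 1 0" --pt "50 0 0 1 0" --pt "50 0 0 0.7 0" --pt "50 0 0 0 0"

```text
t: 4.05
tcp_pos: [0.524, -0.2098, 0.2027]
tcp_rot: [[0.892, 0.453, -0.006], [0.453, -0.892, 0.003], [-0.004, -0.005, -1.0]]
wrist_force: [0.1, -0.8, -0.2]
grip_width: 0.05
grip_force: 0.0
```

```bash
python3 - <<'E'
from h import *
s,im=snap('wrist','w2.png');print(s['t'],s['tcp_pos'],s['wrist_force'])
a=im[:,:,::-1];cv2.imwrite('pics/w2.png',a)
E
```

```text
4.05 [ 0.52401349 -0.20982695  0.20270114] [ 0.14419672 -0.80154323 -0.22994484]
```

View pics/w2.png

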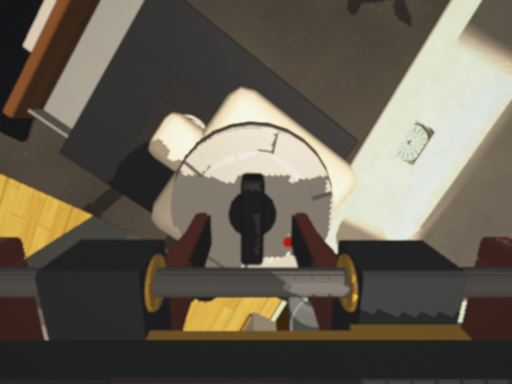

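The bar stands upright in the picture at u≈252, between the fingers. I go down and grip.

Call:
move_arm --pt "50 0 0 0.6 0" --pt "50 0 0 0.5 0" --pt "50 0 0 0 0" --pt "0 0 0 0 0" --pt "0 0 0 0 0" --pt "0 0 0 0 0" --pt "0 0 0 0 0" --squeeze 45

```text
t: 4.8
tcp_pos: [0.5256, -0.2105, 0.1745]
tcp_rot: [[0.891, 0.453, 0.001], [0.453, -0.891, -0.0], [0.001, 0.001, -1.0]]
wrist_force: [0.2, 0.2, 1.2]
grip_width: 0.0211
grip_force: 0.0
```

Call:
move_arm --pt "0 0 0 0.2 0" --pt "0 0 0 0 0" --pt "0 0 0 0 0" --pt "0 0 0 0 0"

```text
t: 5.2
tcp_pos: [0.5256, -0.2099, 0.1731]
tcp_rot: [[0.891, 0.453, 0.004], [0.453, -0.891, -0.001], [0.004, 0.003, -1.0]]
wrist_force: [-7.4, 5.6, 19.4]
grip_width: 0.0159
grip_force: 63.0
```

Call:
move_arm --pt "0 0 0 -0.3 0" --pt "0 0 0 0 0.8" --pt "0 0 0 0 0.8" --pt "0 0 0 0 0.8" --pt "0 0 0 0 0.8" --pt "0 0 0 0 0.8" --pt "0 0 0 0 0"

```text
t: 5.9
tcp_pos: [0.5257, -0.2115, 0.1733]
tcp_rot: [[0.996, -0.092, -0.002], [-0.092, -0.996, -0.001], [-0.001, 0.001, -1.0]]
wrist_force: [5.2, -6.8, -12.9]
grip_width: 0.016
grip_force: 57.4
```

Call:
move_arm --pt "0 0 0 0.1 0.8" --pt "0 0 0 0 0.8" --pt "0 0 0 0 0.8" --pt "0 0 0 0 0.8" --pt "0 0 0 0 0.8" --pt "0 0 0 0 0.8" --pt "0 0 0 0 0.8" --pt "0 0 0 0 0.4" --pt "0 0 0 0 0" --pt "0 0 0 0 0"

```text
t: 6.9
tcp_pos: [0.5245, -0.2138, 0.1733]
tcp_rot: [[0.598, -0.801, -0.002], [-0.801, -0.598, -0.005], [0.003, 0.005, -1.0]]
wrist_force: [-2.4, -11.0, -2.0]
grip_width: 0.0158
grip_force: 57.4
```

```bash
python3 - <<'E'
from h import *
s,im=snap('wrist','w3.png');snap('side','s3.png');print(s['t'],s['tcp_pos'],np.degrees(np.arctan2(s['tcp_rot'][1][0],s['tcp_rot'][0][0])),s['qpos'],s['ft_torque'])
E
```

```text
6.9 [ 0.52450663 -0.21378602  0.17327499] -53.24343215083322 [-0.44363715 -0.00439923  1.41607761 -0.00567619  1.72894928  2.05554351] [-1.60743577  0.20367148  0.01490804]
```

View pics/w3.png

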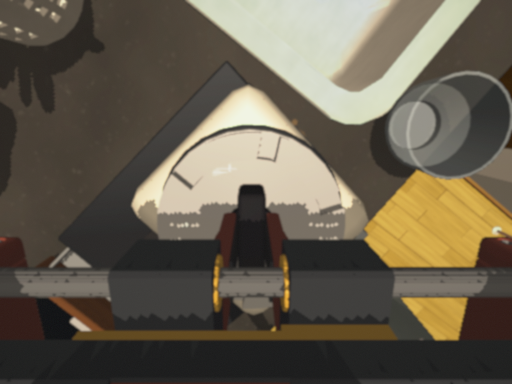

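The view shows the bar gripped at (252,210) and slots at (183,180), (270,147) and (330,208). The dark base edge runs from (228,62) to (62,238), which I use for the grinder's yaw.

```bash
python3 - <<'E'
from h import *
s=ctrl.state()
def T(p,yaw): return dict(tcp_pos=np.array(p),tcp_rot=None)
def segs(fn,s):
    g=cv2.imread('pics/'+fn,0); L=cv2.createLineSegmentDetector().detect(g)[0][:,0]
    for l in L:
        if np.hypot(l[2]-l[0],l[3]-l[1])>60 and max(l[1],l[3])<240:
            w=ray('wrist',l.reshape(2,2),.056,s);d=w[1]-w[0];print(fn,l.round(0),np.degrees(np.arctan2(d[1],d[0])).round(1)%90,np.linalg.norm(d).round(3),w[:,:2].round(3).tolist())
segs('w3.png',s)
c,n=0.7733,0.63398
segs('w1.png',dict(tcp_pos=np.array([.50933,-.20024,.30275]),tcp_rot=np.array([[c,n,0],[n,-c,0],[0,0,-1]])))
c,n=0.8915,0.453
segs('w2.png',dict(tcp_pos=np.array([.524,-.2098,.2027]),tcp_rot=np.array([[.892,.453,-.006],[.453,-.892,.003],[-.004,-.005,-1]])))
# slots
rim=.153;ax=np.array([.5255,-.2105])
for uv in [(183,180),(270,147),(331,208)]:
    w=ray('wrist',uv,rim,s)[0];d=w[:2]-ax;print(uv,np.degrees(np.arctan2(d[1],d[0])).round(1),np.hypot(*d).round(4))
E
```

```text
w3.png [211. 112. 127. 202.] 81.4 0.129 [[0.599, -0.249], [0.618, -0.121]]
w3.png [286.  82. 343. 126.] 1.5999999999999943 0.07 [[0.558, -0.314], [0.488, -0.316]]
w3.png [391. 107. 480.   0.] 0.0 0.114 [[0.463, -0.358], [0.463, -0.471]]
w3.png [288. 239. 362. 239.] 36.599999999999994 0.081 [[0.456, -0.19], [0.391, -0.238]]
w3.png [294. 128. 250.  83.] 83.0 0.061 [[0.525, -0.286], [0.585, -0.294]]
w3.png [186.  -0. 286.  82.] 0.0 0.114 [[0.672, -0.315], [0.558, -0.315]]
w3.png [416. 169. 364. 227.] 0.29999999999999716 0.079 [[0.399, -0.329], [0.399, -0.25]]
w3.png [445.  -0. 376.  83.] 89.4 0.088 [[0.488, -0.453], [0.489, -0.365]]
w3.png [510. 219. 459. 177.] 0.6 0.08 [[0.278, -0.351], [0.358, -0.35]]
w3.png [333.  80. 397.  -2.] 89.7 0.086 [[0.524, -0.342], [0.523, -0.428]]
w3.png [127. 163. 181. 106.] 80.7 0.081 [[0.639, -0.157], [0.626, -0.237]]
w1.png [399. 240. 481. 240.] 39.2 0.13 [[0.565, -0.461], [0.647, -0.562]]
w1.png [465.  27. 338. 167.] 0.0 0.241 [[0.829, -0.302], [0.588, -0.302]]
w1.png [340. 167. 277.  89.] 80.9 0.147 [[0.59, -0.305], [0.614, -0.16]]
w1.png [123. 164.  
[... 1055 characters left out ...]
 -0.308], [0.61, -0.155]]
w2.png [100.  -0.  42. 110.] 80.4 0.129 [[0.615, 0.004], [0.488, 0.025]]
w2.png [ 69. 133. 144.  -0.] 80.4 0.159 [[0.478, -0.008], [0.635, -0.034]]
w2.png [421. 225. 511. 100.] 0.1 0.159 [[0.564, -0.414], [0.723, -0.414]]
w2.png [ 30.  53.   2. 110.] 80.30000000000001 0.07 [[0.537, 0.052], [0.468, 0.064]]
w2.png [ 81. 239. 164. 239.] 27.0 0.102 [[0.362, -0.059], [0.408, -0.149]]
w2.png [ 12. 116.  69.  -0.] 80.6 0.136 [[0.467, 0.053], [0.601, 0.031]]
w2.png [110. 186.  59. 153.] 80.6 0.064 [[0.441, -0.069], [0.451, -0.005]]
w2.png [186.   0. 358. 139.] 80.5 0.225 [[0.653, -0.071], [0.615, -0.293]]
(183, 180) 2.3 0.0527
(270, 147) -69.2 0.054
(331, 208) -133.6 0.0588
```

Call:
move_arm --pt "0 0 0 0 0.32" --pt "0 0 0 0 0.3" --pt "0 0 0 0 0" --pt "0 0 0 0 0" --pt "40 0 0 0 0" --pt "40 0 0 0 0" --pt "40 0 0 0 0" --pt "40 0 0 0 0"

```text
t: 7.8
tcp_pos: [0.5255, -0.2101, 0.1737]
tcp_rot: [[0.53, -0.848, 0.0], [-0.848, -0.53, 0.0], [-0.0, -0.0, -1.0]]
wrist_force: [0.4, -0.3, -0.7]
grip_width: 0.0397
grip_force: 0.0
```

```bash
python3 - <<'E'
from h import *
s=ctrl.state();print(s['t'],s['tcp_pos'],np.degrees(np.arctan2(s['tcp_rot'][1][0],s['tcp_rot'][0][0])),s['grip_width'])
E
```

```text
7.8 [ 0.52550947 -0.21007658  0.17370305] -57.97648397090433 0.03970794384319753
```

Call:
move_arm --pt "40 0 0 -1 0" --pt "40 0 0 -1 0" --pt "0 0 0 -1 -1" --pt "0 0 0 -0.6 -1" --pt "0 0 0 0 -1" --pt "0 0 0 0 -1" --pt "0 0 0 0 -1" --pt "0 0 0 0 -1" --pt "0 0 0 0 0" --pt "0 0 0 0 0"

```text
t: 8.8
tcp_pos: [0.5254, -0.2102, 0.2817]
tcp_rot: [[0.984, -0.177, 0.0], [-0.177, -0.984, 0.0], [0.0, -0.0, -1.0]]
wrist_force: [-0.7, -0.3, 0.9]
grip_width: 0.0002
grip_force: 0.0
```

```bash
python3 - <<'E'
from h import *
s,im=snap('wrist','w4.png');print(s['t'],s['tcp_pos'],np.degrees(np.arctan2(s['tcp_rot'][1][0],s['tcp_rot'][0][0])),s['grip_width'])
cv2.imwrite('pics/w4c.png',cv2.resize(im[80:240,150:350,::-1],None,fx=4,fy=3.75,interpolation=cv2.INTER_CUBIC))
for z in (.17,.18,.19,.2): print(z,proj('wrist',[.472,-.2022,z],s),proj('wrist',[.5247,-.2107,z],s))
a=np.radians(-189.5)
for r in (.043,.053,.064): print(r,[proj('wrist',[.5247+r*np.cos(a+k),-.2107+r*np.sin(a+k),.153],s).round(0).tolist() for k in (0,)])
E
```

```text
8.8 [ 0.52543527 -0.2102494   0.28173707] -10.204540872001308 0.0002203694215794557
0.17 [[252.09500819 235.47432653]] [[251.2559594  187.10050369]]
0.18 [[252.13108987 239.51883447]] [[251.26417605 189.63573319]]
0.19 [[252.16968611 243.84520782]] [[251.27299471 192.35671102]]
0.2 [[252.21106928 248.48397557]] [[251.28248405 195.28462723]]
0.043 [[[252.0, 221.0]]]
0.053 [[[252.0, 229.0]]]
0.064 [[[252.0, 238.0]]]
```

View pics/w4c.png

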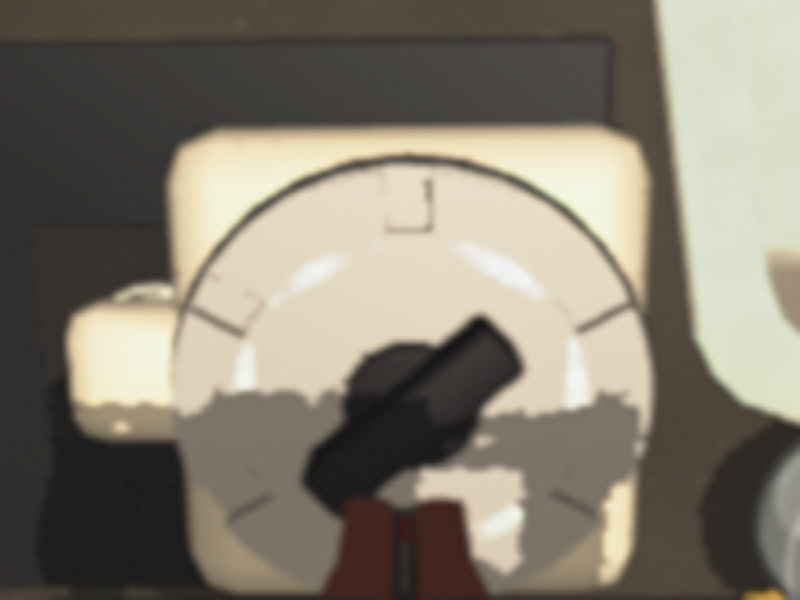

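The crop shows the far slot at (409,200), straight opposite the bolt, and the tower is symmetric about x≈410, so the collar is aligned to within about 1°. Next I press the bolt.

Call:
move_arm --pt "0 -0.9 0.05 0 0" --pt "0 -0.9 0 0.5 0" --pt "0 0 0 1 0" --pt "0 0 0 0.5 0" --pt "0 0 0 0.15 0" --pt "0 0 0 0 0" --pt "0 0 0 0 0"

```text
t: 9.55
tcp_pos: [0.4725, -0.2027, 0.2182]
tcp_rot: [[0.985, -0.174, 0.001], [-0.174, -0.985, -0.001], [0.001, 0.0, -1.0]]
wrist_force: [-0.3, 0.5, 0.6]
grip_width: 0.0005
grip_force: 0.0
```

```bash
python3 - <<'E'
from h import *
s,im=snap('wrist','w5.png');print(s['t'],s['tcp_pos'],s['wrist_force'])
cv2.imwrite('pics/w5c.png',cv2.resize(im[150:270,170:330,::-1],None,fx=4,fy=4,interpolation=cv2.INTER_CUBIC))
E
```

```text
9.55 [ 0.47248957 -0.20267903  0.21823657] [-0.34740619  0.5155772   0.58169483]
```

View pics/w5c.png

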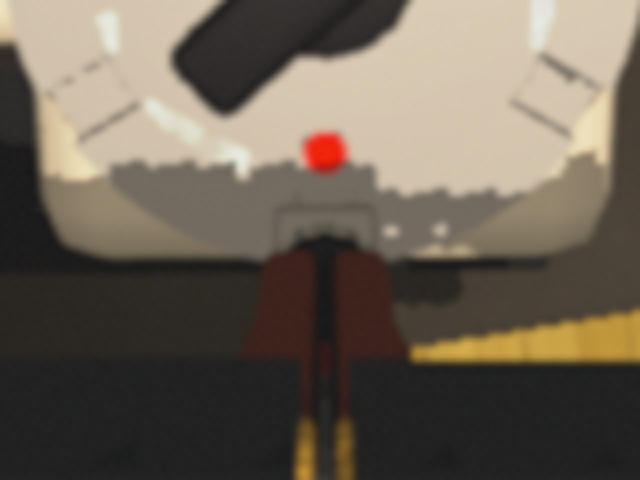

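The red dot at crop (325,152) lines up with the bracket and the fingers. I press down slowly.

Call:
move_arm --pt "0 0 0 0.25 0" --pt "0 0 0 0.25 0" --pt "0 0 0 0.2 0" --pt "0 0 0 0.2 0" --pt "0 0 0 0 0"

```text
t: 10.1
tcp_pos: [0.472, -0.2025, 0.1903]
tcp_rot: [[0.985, -0.174, 0.001], [-0.174, -0.985, -0.0], [0.001, 0.0, -1.0]]
wrist_force: [1.3, -0.1, 4.4]
grip_width: 0.0005
grip_force: 2.8
```

Call:
move_arm --pt "0 0 0 0.1 0" --pt "0 0 0 0.1 0" --pt "0 0 0 0.1 0" --pt "0 0 0 0 0"

```text
t: 10.5
tcp_pos: [0.4725, -0.2028, 0.1899]
tcp_rot: [[0.985, -0.174, 0.008], [-0.174, -0.985, -0.004], [0.009, 0.003, -1.0]]
wrist_force: [-10.2, 5.5, 34.1]
grip_width: 0.0006
grip_force: 17.3
```

Call:
move_arm --pt "0 0 0 0 0" --pt "0 0 0 -0.5 0" --pt "0 0 0 -1 0" --pt "0 0 0 -1 0" --pt "0 0 0 -1 0" --pt "0 1 0 -0.3 0" --pt "0 0.8 0 0 0" --pt "0 0 0 0 0"

```text
t: 11.3
tcp_pos: [0.5265, -0.212, 0.293]
tcp_rot: [[0.985, -0.173, -0.003], [-0.173, -0.985, 0.002], [-0.003, -0.001, -1.0]]
wrist_force: [-0.0, -0.1, -1.0]
grip_width: 0.0006
grip_force: 0.0
```

```bash
python3 - <<'E'
from h import *
s,im=snap('wrist','w6.png');print(s['t'],s['tcp_pos'],s['wrist_force'])
for z in (.18,.19,.2): print(z,proj('wrist',[.472,-.2022,z],s))
for d in ctrl.outline_of('wrist','bolt')[:2]:
    v,u=np.nonzero(d['pixels']);print(d['confidence'],d['rect'],u.mean(),v.mean())
snap('side','s6.png');snap('scene','c6.png')
a=cv2.imread('pics/side0.png')[155:195,290:330];b=cv2.imread('pics/s6.png')[155:195,290:330]
cv2.imwrite('pics/cmp.png',np.hstack([cv2.resize(x,(390,390),interpolation=cv2.INTER_CUBIC) for x in (a,b)]))
E
```

```text
11.3 [ 0.52651747 -0.21202115  0.29295349] [-0.01654277 -0.06910906 -0.97431944]
0.18 [[250.53305221 235.81628947]]
0.19 [[250.50704418 239.87689337]]
0.2 [[250.47923561 244.21861212]]
```

View pics/cmp.png

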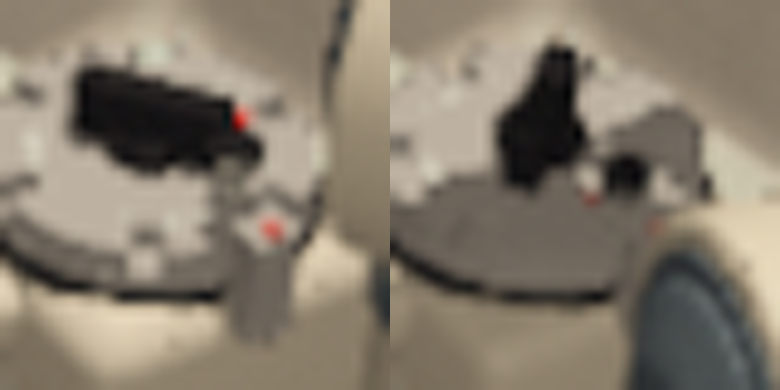

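```bash
python3 - <<'E'
from h import *
for z in (.18,.19,.2): print(z,proj('side',[.472,-.2022,z]))
for fn in('side0.png','s6.png'):
    g=cv2.imread('pics/'+fn,0)[163:182,306:324];print(g)
E
```

```text
0.18 [[313.52117839 172.89545181]]
0.19 [[313.74011923 170.68493494]]
0.2 [[313.96085562 168.45628946]]
[[ 61 116 142 149 155 167 181 182 179 179 169 162 150 141 135 130 127  89]
 [ 35  35  37  54  81 119 151 153 175 182 174 168 149 142 142 137 133  94]
 [ 29  31  35  35  36  37  35  54 159 172 151 133 116 142 150 143 139 102]
 [ 20  24  26  28  30  33  34  28 127 153 138 117 116 144 161 155 146 112]
 [ 19  19  20  20  21  23  27  24  75 144 161 157 160 162 173 154 149 126]
 [ 17  19  20  20  19  21  26  30  41 102 146 171 179 178 178 161 169 146]
 [ 26  21  20  19  19  28  34  36  37  33  77 158 179 178 178 178 188 159]
 [ 33  21  19  19  19  28  33  34  36  34  37 154 178 178 178 179 190 162]
 [ 26  21  37  36  23  18  72  91  72  55  74 163 181 179 178 178 190 162]
 [ 57 117 108  78  72  63  91 105  93  88 134 176 182 179 179 179 170 144]
 [143 168 161 148 148 118 103 100 100 136 161 162 167 176 178 173 131 114]
 [179 178 178 179 177 139 111 118 113 141 149 127 131 152 167 151 105 110]
 [179 178 179 179 166 128  97 105 106 102 117 133 115 109 131 114  66 103]
 [179 184 182 183 175
[... 1155 characters left out ...]
122 102 101 102 146 185]
 [ 90 101 101 140 170 126  32  25  20  18  81 159 141 101 101 100  70 171]
 [ 97 102 100  98 136 107  46  50  43  47 100 163 161 148 123  95  63 158]
 [101 101 101  98  87  84  79  77  69  80 106 142 154 153 131 116  99 147]
 [101 101 101 101  95  97 101  94  90  97 101 101 110 126 140 157 167 183]
 [101 101 101 101 101  99  97 101 101 101  98 104 121 145 154 167 184 198]
 [101 101 101 101 102 102  97  99 101 102  96 106 116 126 128 140 157 183]
 [100 101 101 102 101 101 102 101  95  99  99 103 103 100  97 105 129 162]
 [102 102 102 103 102 102 102  99  88  94 101  95  86  82  81  95 108 138]
 [105 105 105 105 104 104 104  97  90  97  95  77  56  50  58  81  97 114]]
```

The bolt head is about 3 px (≈13 mm) lower than before, so the bolt is fully down. Next I open the drawer further.

Call:
move_arm --pt "50 0.15 -0.9 0 0" --pt "50 0.15 -0.9 0 0" --pt "50 0.15 -0.9 0 0" --pt "50 0.15 -0.9 0 0" --pt "50 0.15 -0.9 0 0" --pt "50 0.15 -0.9 0.3 0" --pt "50 0.15 -0.9 0.6 0" --pt "50 0.15 -0.9 1 0" --pt "50 0.15 -1 1 0" --pt "50 0 0 1 0"

```text
t: 12.5
tcp_pos: [0.6074, 0.0264, 0.1772]
tcp_rot: [[0.985, -0.17, 0.0], [-0.17, -0.985, 0.001], [0.0, -0.001, -1.0]]
wrist_force: [-0.1, -0.5, -0.3]
grip_width: 0.05
grip_force: 0.0
```

```bash
cat >> h.py <<'E'
GX=np.array([-.165,-.986,0]);GY=np.array([.986,-.165,0]);O=.0595*GX+.5515*GY
def G(x,y,z): return O+x*GX+y*GY+np.array([0,0,z])
def toG(w): w=np.atleast_2d(w)-O; return np.c_[w@GX,w@GY]
def totool(s,w):
    return (np.array(s['tcp_rot']).T@(np.asarray(w)-s['tcp_pos'])*1000).round(1)
def yaw(s): return np.degrees(np.arctan2(s['tcp_rot'][1][0],s['tcp_rot'][0][0])).round(2)
E
python3 - <<'E'
from h import *
s,im=snap('wrist','w7.png');print(s['t'],s['tcp_pos'],yaw(s),toG(s['tcp_pos']))
print('wanted',totool(s,G(-.184,.045,.03)))
g=cv2.cvtColor(im,cv2.COLOR_RGB2GRAY);L=cv2.createLineSegmentDetector().detect(g)[0][:,0]
for l in L:
    if np.hypot(l[2]-l[0],l[3]-l[1])>25 and min(l[1],l[3])<240:print(l.round(0),(toG(ray('wrist',l.reshape(2,2),.0515,s))*1000).round(0).tolist())
E
```

```text
12.5 [0.60736188 0.02642738 0.17722251] -9.81 [[-0.18573766  0.04331761]]
wanted [  1.6   2.  147.2]
[417. 237. 464. 272.] [[1.0, -19.0], [61.0, -63.0]]
[292. 256. 290. 228.] [[-139.0, -42.0], [-142.0, -8.0]]
[306. 133. 251. 134.] [[-130.0, 96.0], [-186.0, 95.0]]
[ 79. 239. 123. 239.] [[-379.0, -21.0], [-330.0, -21.0]]
[107. 196.  -0. 214.] [[-341.0, 30.0], [-462.0, 9.0]]
[ 39. 270.  80. 240.] [[-433.0, -60.0], [-378.0, -21.0]]
[489. 228. 512. 211.] [[79.0, -9.0], [99.0, 11.0]]
[248. 136. 249. 179.] [[-188.0, 93.0], [-188.0, 48.0]]
[ 67.  91.  89. 106.] [[-366.0, 137.0], [-347.0, 123.0]]
[135.  72. 107.  62.] [[-298.0, 154.0], [-323.0, 163.0]]
[394. 239. 419. 239.] [[-25.0, -21.0], [4.0, -22.0]]
[22. 37. 23.  6.] [[-400.0, 186.0], [-393.0, 212.0]]
[ 94. 220.  46. 233.] [[-359.0, 2.0], [-415.0, -13.0]]
[227. 203. 227. 236.] [[-212.0, 21.0], [-212.0, -17.0]]
[ 42. 218.  88. 207.] [[-417.0, 4.0], [-363.0, 18.0]]
[125. 240. 112. 201.] [[-328.0, -22.0], [-337.0, 24.0]]
[471. 267. 480. 235.] [[68.0, -58.0], [71.0, -17.0]]
[294. 179. 295. 139.] [[-140.0, 47.0], [-141.0, 89.0]]
[188.  35. 21
[... 1266 characters left out ...]
 20.] [[-48.0, 214.0], [-68.0, 199.0]]
[497. 125. 311. 126.] [[63.0, 103.0], [-125.0, 103.0]]
[123. 152.  97. 143.] [[-318.0, 78.0], [-344.0, 87.0]]
[335.   1. 293.  22.] [[-108.0, 214.0], [-146.0, 197.0]]
[486. 170. 470. 229.] [[61.0, 56.0], [58.0, -10.0]]
[196. 212. 174. 244.] [[-246.0, 11.0], [-273.0, -27.0]]
[234. 182. 233. 146.] [[-204.0, 45.0], [-204.0, 83.0]]
[338. 239. 377. 239.] [[-88.0, -21.0], [-44.0, -21.0]]
[440.   6. 416.   2.] [[-12.0, 209.0], [-35.0, 213.0]]
[307. 159. 306. 184.] [[-127.0, 69.0], [-127.0, 42.0]]
[188. 260. 208. 214.] [[-259.0, -47.0], [-233.0, 8.0]]
[301.   1. 268.  10.] [[-139.0, 214.0], [-169.0, 207.0]]
[295. 218. 313. 260.] [[-137.0, 3.0], [-114.0, -47.0]]
```

View pics/w7.png

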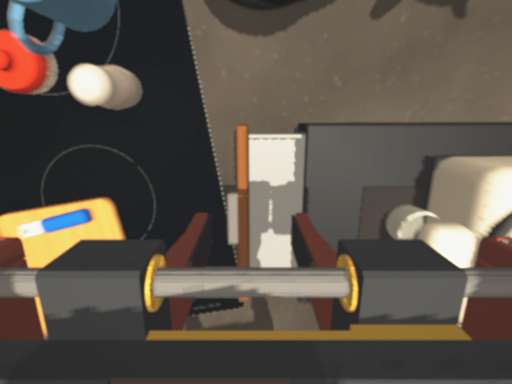

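The front panel runs from u≈236 to 248, which is grinder x of about -202 to -190. I move over it and grip it.

Call:
move_arm --pt "50 0 -0.34 0.5 0" --pt "50 0 0 1 0" --pt "50 0 0 1 0" --pt "50 0 0 1 0" --pt "50 0 0 1 0" --pt "50 0 0 0.3 0" --pt "5 0 0 0 0" --pt "5 0 0 0 0" --pt "5 0 0 0 0" --pt "5 0 0 0 0" --squeeze 20

```text
t: 13.55
tcp_pos: [0.6106, 0.0333, 0.0363]
tcp_rot: [[0.985, -0.174, 0.003], [-0.174, -0.985, 0.0], [0.003, -0.001, -1.0]]
wrist_force: [-0.2, -0.4, 0.3]
grip_width: 0.0212
grip_force: 0.0
```

Call:
move_arm --pt "5 0 0 0 0" --pt "5 0 0 0 0" --pt "5 0 0 0 0"

```text
t: 13.85
tcp_pos: [0.6102, 0.0336, 0.0354]
tcp_rot: [[0.985, -0.173, 0.002], [-0.173, -0.985, 0.0], [0.002, -0.001, -1.0]]
wrist_force: [-1.0, 1.3, 4.8]
grip_width: 0.0119
grip_force: 20.0
```

Call:
move_arm --pt "5 0 -0.4 0 0" --pt "5 0 -0.4 0 0" --pt "5 0 -0.4 0 0" --pt "5 0 -0.3 0 0" --pt "5 0 0 0 0"

```text
t: 14.35
tcp_pos: [0.618, 0.0791, 0.0354]
tcp_rot: [[0.985, -0.172, 0.002], [-0.172, -0.985, 0.001], [0.002, -0.001, -1.0]]
wrist_force: [0.5, 1.2, 5.1]
grip_width: 0.0114
grip_force: 20.0
```

Call:
move_arm --pt "5 0 -0.12 0 0" --pt "5 0 0 0 0" --pt "50 0 0 0 0" --pt "50 0 0 0 0" --pt "50 0 0 0 0" --pt "50 0 0 -1 0" --pt "50 0 0 -1 0" --pt "50 0 0 -1 0" --pt "50 0 0 -1 0" --pt "50 0 0 -1 0"

```text
t: 15.35
tcp_pos: [0.6177, 0.0811, 0.1849]
tcp_rot: [[0.985, -0.174, -0.001], [-0.174, -0.985, -0.0], [-0.001, 0.0, -1.0]]
wrist_force: [0.5, -1.2, -0.2]
grip_width: 0.0502
grip_force: 0.0
```

Call:
move_arm --pt "50 -0.84 -1 -1 0" --pt "50 -0.84 -1 0 0" --pt "50 -0.84 -1 0 0" --pt "50 -0.84 -1 0 0" --pt "50 -0.84 -0.95 0 0" --pt "50 0 0 0 -1" --pt "50 0 0 0 -1" --pt "50 0 0 0 -1" --pt "50 0 0 0 -1" --pt "50 0 0 0 -1"

```text
t: 16.35
tcp_pos: [0.5195, 0.2493, 0.2137]
tcp_rot: [[0.863, 0.505, -0.001], [0.505, -0.863, -0.0], [-0.001, -0.0, -1.0]]
wrist_force: [-0.6, -1.2, 0.8]
grip_width: 0.0502
grip_force: 0.0
```

Call:
move_arm --pt "60 0 0 0 -1" --pt "60 0 0 0 -1" --pt "60 0 0 0 -1" --pt "60 0 0 0 -1" --pt "60 0 0 0 -1" --pt "60 0 0 0 -1" --pt "60 0 0 0 -1" --pt "60 0 0 0 0" --pt "60 0 0 0 0"

```text
t: 17.25
tcp_pos: [0.5196, 0.2492, 0.2139]
tcp_rot: [[0.074, 0.997, -0.0], [0.997, -0.074, -0.0], [-0.0, -0.0, -1.0]]
wrist_force: [-0.5, -0.0, 0.0]
grip_width: 0.0599
grip_force: 0.0
```

```bash
cat >> h.py <<'E'
def piece(n,s,im,z=.032,show=False):
    ds=ctrl.outline_of('wrist',n)
    for d in ds[:2]:
        m=d['pixels'].astype(np.uint8); v,u=np.nonzero(m); w=ray('wrist',np.c_[u,v],z,s)[:,:2]
        (c,sz,a)=cv2.minAreaRect((w*1000).astype(np.float32))
        print(n,round(d['confidence'],2),[int(x) for x in d['rect']],'c',np.round(c,1),'size',np.round(sz,1),'ang',round(a,1))
E
python3 - <<'E'
from h import *
s,im=snap('wrist','w8.png');print(s['t'],s['tcp_pos'],yaw(s))
for n in ['brush','screwdriver','burr_key']: piece(n,s,im)
E
```

```text
17.25 [0.51962913 0.24924731 0.21390852] 85.77
brush 0.73 [189, 119, 15, 81] c [451.1 266.3] size [96.4 18.6] ang 82.5
screwdriver 0.97 [242, 105, 20, 68] c [521.1 287. ] size [20.1 85.5] ang 7.6
burr_key 0.9 [294, 112, 24, 75] c [591.4 271.9] size [20.  90.7] ang 5.5
burr_key 0.34 [416, 134, 62, 48] c [766.2 246.6] size [58.2 76.5] ang 71.2
```

View pics/w8.png

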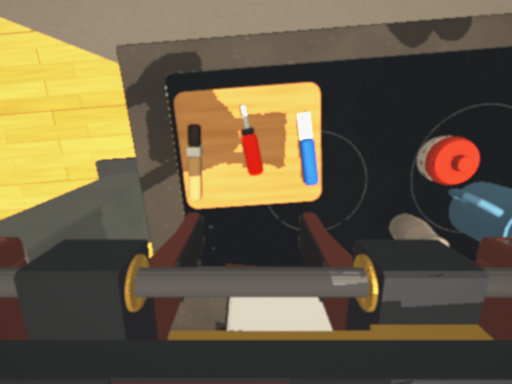

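The view shows the brush at (194,160), the screwdriver at (251,140) and the key at (306,150), all still on the board. I pick the brush first.

Call:
move_arm --pt "40 0.2 -1 0 0.2" --pt "40 0.19 -1 0.5 0" --pt "40 0 -0.32 1 0" --pt "40 0 0 1 0" --pt "40 0 0 1 0" --pt "40 0 0 1 0" --pt "40 0 0 1 0" --pt "40 0 0 0.5 0" --pt "40 0 0 0.3 0" --pt "40 0 0 0 0"

```text
t: 18.45
tcp_pos: [0.451, 0.2668, 0.0247]
tcp_rot: [[0.098, 0.995, -0.001], [0.995, -0.098, -0.001], [-0.001, -0.001, -1.0]]
wrist_force: [0.5, -1.5, 1.0]
grip_width: 0.0399
grip_force: 0.0
```

Call:
move_arm --pt "5 0 0 0 0" --pt "5 0 0 0 0" --pt "5 0 0 0 0" --pt "5 0 0 0 0" --pt "5 0 0 0 0" --pt "5 0 0 0 0" --squeeze 25

```text
t: 19.05
tcp_pos: [0.4519, 0.2673, 0.0264]
tcp_rot: [[0.098, 0.995, 0.002], [0.995, -0.098, 0.001], [0.001, 0.002, -1.0]]
wrist_force: [-1.0, 0.3, 5.8]
grip_width: 0.0158
grip_force: 24.9
```

Call:
move_arm --pt "5 0 0 -0.7 0" --pt "5 0 0 -1 0" --pt "5 0 0 -1 0" --pt "5 0 0 -1 0" --pt "5 0 0 0 -0.8" --pt "5 0 0 0 -0.8" --pt "5 0 0 0 -0.8" --pt "5 0 0 0 -0.8" --pt "5 0 0 0 -0.8" --pt "5 0 0 0 0"

```text
t: 20.05
tcp_pos: [0.4512, 0.2669, 0.1358]
tcp_rot: [[-0.445, 0.895, -0.001], [0.895, 0.445, -0.0], [-0.0, -0.001, -1.0]]
wrist_force: [0.4, 0.1, -0.3]
grip_width: 0.0163
grip_force: 24.9
```

```bash
python3 - <<'E'
from h import *
s=ctrl.state();print(s['t'],s['tcp_pos'],yaw(s),s['grip_width'],totool(s,G(-.183,-.05,.021))/30)
E
```

```text
20.05 [0.45115531 0.26687934 0.13580511] 116.45 0.016306826716496033 [-7.74666667 -1.48        3.82666667]
```

Call:
move_arm --pt "5 -0.98 -0.2 0 0" --pt "5 -0.98 -0.2 0 0" --pt "5 -0.98 -0.2 0 0" --pt "5 -0.96 -0.2 0 0" --pt "5 -0.96 -0.17 0 0" --pt "5 -0.96 -0.17 0 0" --pt "5 -0.96 -0.17 0 0" --pt "5 -0.96 -0.17 0 0" --pt "5 0 0 0.8 0" --pt "5 0 0 0.5 0"

```text
t: 21.05
tcp_pos: [0.5145, 0.0384, 0.0958]
tcp_rot: [[-0.441, 0.898, -0.001], [0.898, 0.441, 0.0], [0.001, -0.001, -1.0]]
wrist_force: [-0.4, -0.7, -0.9]
grip_width: 0.016
grip_force: 24.9
```

```bash
python3 - <<'E'
from h import *
s,im=snap('wrist');snap('side','s9.png');print(s['t'],s['tcp_pos'],yaw(s),s['grip_width'],s['grip_force'],totool(s,G(-.183,-.05,.021))/30)
b=cv2.imread('pics/s9.png')[150:290,190:340]
cv2.imwrite('pics/s9c.png',np.hstack([cv2.resize(b,(450,420),interpolation=cv2.INTER_CUBIC),cv2.resize(im[150:290,180:300,::-1],(350,420))]))
for p in [(-.2354,-.09),(-.2354,.09),(-.131,-.105)]: print(proj('side',G(*p,.0515)))
E
```

```text
21.05 [0.51452027 0.03842749 0.09575944] 116.14 0.016030291284291016 24.90044340491295 [0.01       0.02       2.49333333]
[[245.51186504 235.82025239]]
[[221.86450105 204.64150095]]
[[273.90292939 227.47044706]]
```

View pics/s9c.png

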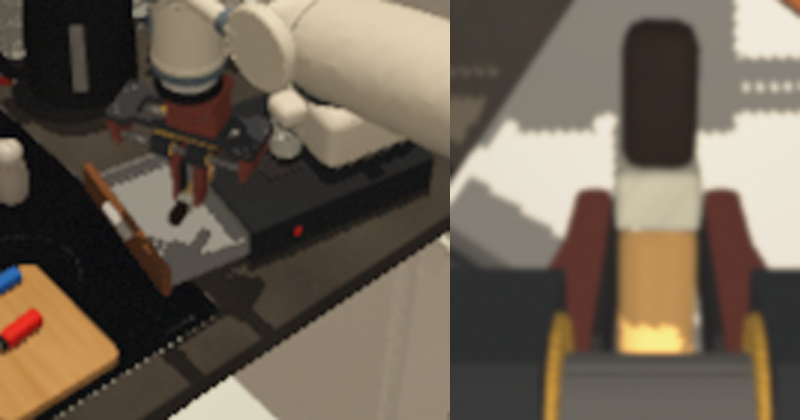

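The brush is held over the open drawer, clear of the front panel and the base. I lower and release it.

Call:
move_arm --pt "5 0 0 0.8 0" --pt "5 0 0 0.8 0" --pt "5 0 0 0.6 0" --pt "5 0 0 0.3 0" --pt "5 0 0 0 0" --pt "30 0 0 0 0" --pt "30 0 0 0 0" --pt "30 0 0 0 0" --pt "30 0 0 0 0"

```text
t: 22.05
tcp_pos: [0.5152, 0.0392, 0.0231]
tcp_rot: [[-0.444, 0.896, 0.001], [0.896, 0.444, 0.0], [-0.001, 0.001, -1.0]]
wrist_force: [0.5, 0.1, 0.5]
grip_width: 0.03
grip_force: 0.0
```

Call:
move_arm --pt "30 0 0 -0.8 0" --pt "30 0 0 -1 0" --pt "30 0 0 -1 0" --pt "30 0 0 -1 0" --pt "30 1 0 -1 0" --pt "40 1 0 -1 0" --pt "40 1 0.3 0 0.5" --pt "40 1 0.3 0 0.5" --pt "40 1 0.3 0 0.5" --pt "40 1 0.3 0 0.5"

```text
t: 23.05
tcp_pos: [0.4798, 0.2189, 0.1969]
tcp_rot: [[-0.177, 0.984, 0.001], [0.984, 0.177, 0.0], [0.0, 0.001, -1.0]]
wrist_force: [0.2, 0.0, 0.3]
grip_width: 0.0396
grip_force: 0.0
```

```bash
python3 - <<'E'
from h import *
s,im=snap('wrist','w10.png');snap('side','s10.png');print(s['t'],s['tcp_pos'],yaw(s))
for n in ['brush','screwdriver','burr_key']: piece(n,s,im)
for d in ctrl.outline_of('side','brush')[:2]:
    v,u=np.nonzero(d['pixels']);print(d['confidence'],d['rect'],toG(ray('side',[u.mean(),v.mean()],.025)))
print(totool(s,[.5218,.282,.026])/30)
E
```

```text
23.05 [0.47981493 0.21887927 0.19694932] 100.22
brush 0.94 [247, 296, 22, 36] c [522.9  26. ] size [19. 58.] ang 24.1
screwdriver 0.56 [285, 81, 19, 79] c [520.9 286.7] size [22.2 86.5] ang 7.4
burr_key 0.74 [338, 109, 24, 78] c [591.6 270.9] size [20.4 89.6] ang 5.5
0.47 [246.3, 220.6, 10.3, 18.6] [[-0.18814094 -0.05510229]]
[1.82       1.74333333 5.7       ]
```

Call:
move_arm --pt "40 0.9 0.9 0 0.33" --pt "40 0.9 0.8 0.7 0" --pt "40 0 0 1 0" --pt "40 0 0 1 0" --pt "40 0 0 1 0" --pt "40 0 0 1 0" --pt "40 0 0 0.6 0" --pt "40 0 0 0.4 0" --pt "40 0 0 0 0"

```text
t: 24.25
tcp_pos: [0.5212, 0.2776, 0.0235]
tcp_rot: [[-0.134, 0.991, -0.003], [0.991, 0.134, -0.001], [-0.001, -0.003, -1.0]]
wrist_force: [-0.2, 0.0, -0.2]
grip_width: 0.0398
grip_force: 0.0
```

Call:
move_arm --pt "5 0 0 0 0" --pt "5 0 0 0 0" --pt "5 0 0 0 0" --pt "5 0 0 0 0" --pt "5 0 0 0 0" --pt "5 0 0 0 0" --pt "5 0 0 -0.5 0" --pt "5 0 0 -1 0" --pt "5 0 0 -1 0" --pt "5 0 0 -1 0"

```text
t: 25.25
tcp_pos: [0.5215, 0.279, 0.1319]
tcp_rot: [[-0.135, 0.991, -0.0], [0.991, 0.135, -0.0], [0.0, -0.0, -1.0]]
wrist_force: [-0.1, -0.0, -0.5]
grip_width: 0.0195
grip_force: 25.0
```

```bash
python3 - <<'E'
from h import *
s=ctrl.state();print(s['t'],s['tcp_pos'],yaw(s),s['grip_width'],s['grip_force'],totool(s,G(-.178,.016,.022))/30)
E
```

```text
25.25 [0.52152226 0.27903922 0.13185479] 97.77 0.019491655289605128 24.993184804916382 [-8.71  0.75  3.66]
```

Call:
move_arm --pt "5 0 0 0 0.72" --pt "5 0 0 0 0.72" --pt "5 0 0 0 0.72" --pt "5 -0.9 0.37 0 0" --pt "5 -0.9 0.37 0 0" --pt "5 -0.9 0.37 0 0" --pt "5 -0.9 0.37 0 0" --pt "5 -0.9 0.37 0 0" --pt "5 -0.9 0.37 0 0" --pt "5 -0.9 0.37 0 0"

```text
t: 26.25
tcp_pos: [0.5672, 0.0788, 0.1309]
tcp_rot: [[0.165, 0.986, 0.0], [0.986, -0.165, 0.0], [0.0, 0.0, -1.0]]
wrist_force: [-0.1, 0.2, -1.1]
grip_width: 0.0199
grip_force: 25.0
```

Call:
move_arm --pt "5 -0.9 0.37 0 0" --pt "5 -0.99 0.34 0 0" --pt "5 0 0 0.5 0" --pt "5 0 0 0.5 0" --pt "5 0 0 0 0"

```text
t: 26.75
tcp_pos: [0.5769, 0.0213, 0.0966]
tcp_rot: [[0.165, 0.986, -0.006], [0.986, -0.165, 0.001], [-0.0, -0.006, -1.0]]
wrist_force: [-0.8, -0.5, -0.9]
grip_width: 0.0198
grip_force: 25.0
```

```bash
python3 - <<'E'
from h import *
s,im=snap('wrist','w11.png');print(s['t'],s['tcp_pos'],yaw(s),s['grip_width'],s['grip_force'],totool(s,G(-.175,.016,.022))/30)
for d in ctrl.outline_of('wrist','screwdriver')[:2]: print(d['confidence'],d['rect'])
cv2.imwrite('pics/w11c.png',cv2.resize(im[:300,100:400,::-1],None,fx=2,fy=2))
E
```

```text
26.75 [0.57692416 0.0212949  0.09662986] 80.52 0.019825964682577368 24.993291199207306 [-0.02333333  0.07666667  2.48666667]
0.87 [234.7, 146.7, 33.4, 117.9]
```

View pics/w11c.png

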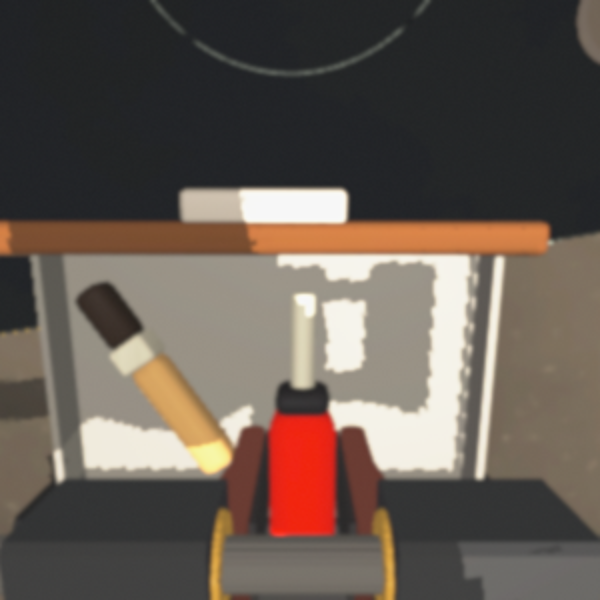

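The brush lies in the drawer and the screwdriver is above it with the front well clear. I shift 8 mm to the right, away from the brush, and lower.

Call:
move_arm --pt "5 0 0.33 0.4 0" --pt "5 0 0 0.7 0" --pt "5 0 0 0.7 0" --pt "5 0 0 0.5 0" --pt "5 0 0 0.2 0" --pt "5 0 0 0 0" --pt "28 0 0 0 0" --pt "28 0 0 0 0" --pt "28 0 0 0 0"

```text
t: 27.75
tcp_pos: [0.5893, 0.0187, 0.0265]
tcp_rot: [[0.166, 0.986, 0.002], [0.986, -0.166, -0.0], [0.0, 0.002, -1.0]]
wrist_force: [-0.3, -0.1, -0.3]
grip_width: 0.0279
grip_force: 0.0
```

Call:
move_arm --pt "28 0 0 -0.7 0" --pt "28 0 0 -1 0" --pt "28 0 0 -1 0" --pt "28 0 0 -1 0" --pt "30 1 0 -1 0" --pt "40 1 0 -1 0" --pt "40 1 0 0 0" --pt "40 1 0 0 0" --pt "40 1 0 0 -0.6" --pt "40 1 0 0 -0.6"

```text
t: 28.75
tcp_pos: [0.6162, 0.1977, 0.1969]
tcp_rot: [[-0.004, 1.0, 0.001], [1.0, 0.004, 0.0], [0.0, 0.001, -1.0]]
wrist_force: [-0.1, -0.2, 0.0]
grip_width: 0.0401
grip_force: 0.0
```

```bash
python3 - <<'E'
from h import *
s,im=snap('wrist','w12.png');print(s['t'],s['tcp_pos'],yaw(s))
for n in ['brush','screwdriver','burr_key']: piece(n,s,im)
snap('side','s12.png')
E
```

```text
28.75 [0.61623678 0.19769171 0.19692983] 90.25
screwdriver 0.86 [221, 294, 17, 27] c [587.5   7.9] size [40.5 19.5] ang 79.8
burr_key 0.87 [218, 70, 19, 78] c [592.5 271.4] size [18.2 89.5] ang 5.1
```

Call:
move_arm --pt "40 1 -0.4 0 0" --pt "40 1 -0.37 0.4 0" --pt "40 0.28 0 1 -0.63" --pt "40 0 0 1 0" --pt "40 0 0 1 0" --pt "40 0 0 1 0" --pt "40 0 0 0.8 0" --pt "40 0 0 0.55 0" --pt "40 0 0 0 0"

```text
t: 29.9
tcp_pos: [0.5924, 0.2635, 0.0223]
tcp_rot: [[-0.087, 0.996, -0.002], [0.996, 0.087, -0.001], [-0.001, -0.002, -1.0]]
wrist_force: [-0.9, 0.2, 0.0]
grip_width: 0.0401
grip_force: 0.0
```

Call:
move_arm --pt "5 0 0 0 0" --pt "5 0 0 0 0" --pt "5 0 0 0 0" --pt "5 0 0 0 0" --pt "5 0 0 0 0" --pt "5 0 0 0 0" --pt "5 0 0 -0.5 0" --pt "5 0 0 -1 0" --pt "5 0 0 -1 0" --pt "5 0 0 -1 0"

```text
t: 30.9
tcp_pos: [0.5923, 0.265, 0.1302]
tcp_rot: [[-0.089, 0.996, -0.001], [0.996, 0.089, 0.0], [0.0, -0.001, -1.0]]
wrist_force: [0.9, 0.8, -0.7]
grip_width: 0.0175
grip_force: 25.0
```

```bash
python3 - <<'E'
from h import *
s=ctrl.state();print(s['t'],s['tcp_pos'],yaw(s),s['grip_width'],s['grip_force'])
a=np.radians(80.5);R=np.array([[np.cos(a),np.sin(a)],[np.sin(a),-np.cos(a)]])
print(R.T@(G(-.1765,.064,0)-s['tcp_pos'])[:2]/.03, G(-.1765,.064,0))
E
```

```text
30.9 [0.59229344 0.26499646 0.13016792] 95.13 0.017485627792634274 24.9995094537735
[-8.07175992  2.49627835] [0.626188  0.0138045 0.       ]
```

Call:
move_arm --pt "5 0 0 0 0.61" --pt "5 0 0 0 0.61" --pt "5 0 0 0 0.61" --pt "5 -0.9 0.28 0 0" --pt "5 -0.9 0.28 0 0" --pt "5 -0.9 0.28 0 0" --pt "5 -0.9 0.28 0 0" --pt "5 -0.9 0.28 0 0" --pt "5 -0.9 0.28 0 0" --pt "5 -0.9 0.28 0 0"

```text
t: 31.9
tcp_pos: [0.6193, 0.0679, 0.1292]
tcp_rot: [[0.165, 0.986, -0.0], [0.986, -0.165, 0.0], [0.0, -0.0, -1.0]]
wrist_force: [0.2, -0.8, 0.6]
grip_width: 0.0181
grip_force: 25.0
```

Call:
move_arm --pt "5 -0.9 0.28 0 0" --pt "5 -0.87 0.25 0 0" --pt "5 0 0 0.5 0" --pt "5 0 0 0.5 0" --pt "5 0 0 0 0"

```text
t: 32.4
tcp_pos: [0.6244, 0.0149, 0.0947]
tcp_rot: [[0.165, 0.986, -0.006], [0.986, -0.165, 0.001], [-0.0, -0.006, -1.0]]
wrist_force: [-0.3, 0.1, -1.8]
grip_width: 0.0176
grip_force: 25.0
```

```bash
python3 - <<'E'
from h import *
s,im=snap('wrist','w13.png');print(s['t'],s['tcp_pos'],yaw(s),s['grip_width'],s['grip_force'],totool(s,G(-.1765,.064,.022))/30)
cv2.imwrite('pics/w13c.png',cv2.resize(im[:300,100:400,::-1],None,fx=2,fy=2))
E
```

```text
32.4 [0.62436664 0.01488537 0.0947144 ] 80.52 0.017598179687680238 24.99964267015457 [-0.02333333  0.08        2.42333333]
```

View pics/w13c.png

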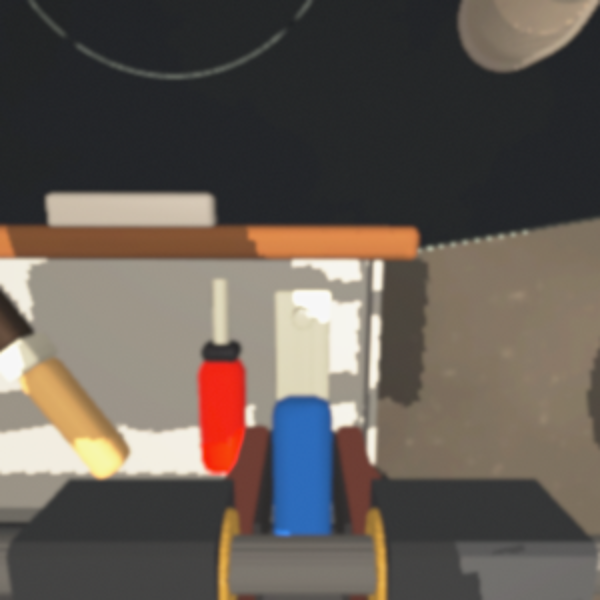

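The key is between the screwdriver and the right wall, so I lower straight down and release narrowly.

Call:
move_arm --pt "5 0 0 0.7 0" --pt "5 0 0 0.7 0" --pt "5 0 0 0.6 0" --pt "5 0 0 0.3 0" --pt "5 0 0 0 0" --pt "23 0 0 0 0" --pt "23 0 0 0 0" --pt "23 0 0 0 0"

```text
t: 33.25
tcp_pos: [0.6271, 0.0138, 0.0312]
tcp_rot: [[0.165, 0.986, 0.002], [0.986, -0.165, -0.0], [0.0, 0.002, -1.0]]
wrist_force: [-0.8, 0.4, 0.5]
grip_width: 0.0226
grip_force: 0.0
```

Call:
move_arm --pt "23 0 0 -0.7 0" --pt "23 0 0 -1 0" --pt "23 0 0 -1 0" --pt "23 0 0 -1 0" --pt "0 0 0 -1 0" --pt "0 0 -0.8 -1 0" --pt "0 0 -0.8 0 0" --pt "0 0 -0.8 0 0" --pt "0 0 0 0 0"

```text
t: 34.15
tcp_pos: [0.554, 0.0261, 0.2026]
tcp_rot: [[0.165, 0.986, 0.002], [0.986, -0.165, 0.0], [0.001, 0.002, -1.0]]
wrist_force: [0.4, 0.1, 0.0]
grip_width: 0.0005
grip_force: 0.0
```

```bash
python3 - <<'E'
from h import *
s,im=snap('wrist','w14.png');print(s['t'],s['tcp_pos'],yaw(s),s['wrist_force'])
for n in ['brush','screwdriver','burr_key']:
    for d in ctrl.outline_of('wrist',n)[:1]:
        v,u=np.nonzero(d['pixels']);w=toG(ray('wrist',np.c_[u,v],.028,s));print(n,round(d['confidence'],2),d['rect'],w.min(0).round(3),w.max(0).round(3))
print(totool(s,G(-.30,0,.03))/30)
E
```

```text
34.15 [0.55402606 0.02610163 0.20264772] 80.5 [0.35790719 0.06107037 0.00712639]
brush 0.86 [189.8, 134.6, 55.1, 67.6] [-0.223 -0.08 ] [-0.141 -0.018]
screwdriver 0.66 [269.3, 131.3, 18.4, 68.2] [-0.227  0.016] [-0.142  0.038]
burr_key 0.65 [300.8, 130.6, 13.2, 76.7] [-0.229  0.053] [-0.139  0.074]
[4.10666667 0.29333333 5.75666667]
```

All three pieces lie inside the drawer. Next I push it home.

Call:
move_arm --pt "0 1 0.29 0 0" --pt "0 1 0 0 0" --pt "0 1 0 0 0" --pt "0 0.8 0 0.6 0" --pt "0 0 0 1 0" --pt "0 0 0 1 0" --pt "0 0 0 1 0" --pt "0 0 0 1 0" --pt "0 0 0 1 0" --pt "0 0 0 0 0"

```text
t: 35.35
tcp_pos: [0.58, 0.136, 0.0267]
tcp_rot: [[0.166, 0.986, -0.01], [0.986, -0.166, -0.002], [-0.003, -0.009, -1.0]]
wrist_force: [-1.3, -0.5, -0.7]
grip_width: 0.0005
grip_force: 0.0
```

Call:
move_arm --pt "0 -0.5 0 0 0" --pt "0 -0.5 0 0 0" --pt "0 -0.5 0 0 0" --pt "0 -0.5 0 0 0" --pt "0 -0.5 0 0 0" --pt "0 -0.5 0 0 0" --pt "0 -0.5 0 0 0" --pt "0 0 0 0 0"

```text
t: 36.15
tcp_pos: [0.5649, 0.0308, 0.0327]
tcp_rot: [[0.168, 0.986, -0.0], [0.986, -0.168, -0.001], [-0.001, -0.0, -1.0]]
wrist_force: [0.8, 0.3, -0.0]
grip_width: 0.0002
grip_force: 0.0
```

```bash
python3 - <<'E'
from h import *
s=ctrl.state();print(s['t'],toG(s['tcp_pos']),s['tcp_pos'],s['wrist_force'])
E
```

```text
36.15 [[-0.18305587  0.00076614]] [0.56493907 0.03080667 0.03269563] [ 0.80581708  0.28560816 -0.02996769]
```

Call:
move_arm --pt "0 -0.25 0 0 0" --pt "0 -0.25 0 0 0" --pt "0 -0.2 0 0 0" --pt "0 -0.2 0 0 0" --pt "0 0 0 0 0"

```text
t: 36.65
tcp_pos: [0.5616, 0.0125, 0.0327]
tcp_rot: [[0.162, 0.987, 0.002], [0.987, -0.162, 0.011], [0.012, -0.0, -1.0]]
wrist_force: [3.4, 19.5, -0.4]
grip_width: 0.0007
grip_force: 10.3
```

```bash
python3 - <<'E'
from h import *
s,im=snap('wrist','w15.png');print(s['t'],toG(s['tcp_pos']),s['wrist_force'])
cv2.imwrite('pics/w15c.png',cv2.resize(im[:300,80:430,::-1],None,fx=2,fy=2))
E
```

```text
36.65 [[-0.16444104  0.00045879]] [ 3.39254035 19.46261769 -0.37995311]
```

View pics/w15c.png

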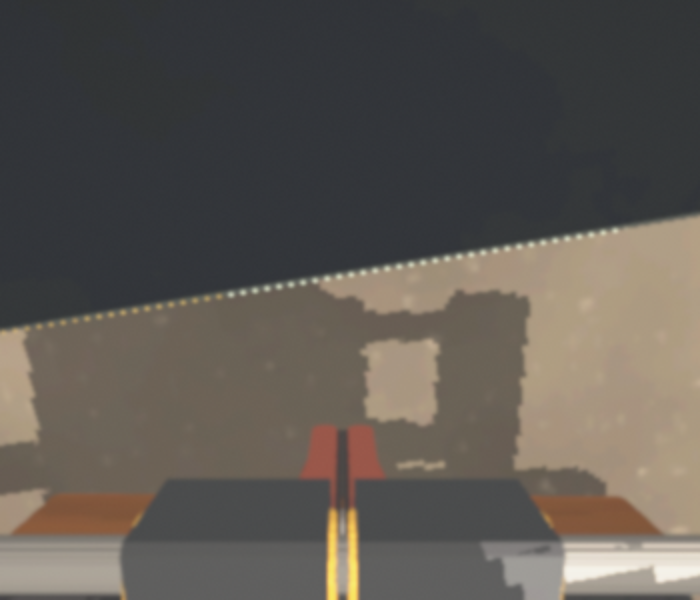

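Call:
move_arm --pt "0 0 0 0 0" --pt "0 -0.05 0 0 0" --pt "0 0 0 0 0"

```text
t: 37.0
tcp_pos: [0.5615, 0.0125, 0.0327]
tcp_rot: [[0.161, 0.987, 0.002], [0.987, -0.161, 0.013], [0.013, 0.0, -1.0]]
wrist_force: [3.5, 24.4, -1.0]
grip_width: 0.0006
grip_force: 12.2
```

Call:
move_arm --pt "0 0.5 0 0 0" --pt "0 1 0 0 0" --pt "0 1 0 0 0" --pt "0 1 0 -1 0" --pt "0 0 0 -1 0" --pt "0 0 0 -1 0" --pt "0 0 0 -1 0" --pt "0 -1 0 0 0" --pt "0 -1 0 0 0" --pt "0 0 0 0 0"

```text
t: 38.0
tcp_pos: [0.5679, 0.0465, 0.1529]
tcp_rot: [[0.168, 0.986, 0.0], [0.986, -0.168, -0.002], [-0.002, 0.0, -1.0]]
wrist_force: [-0.1, 0.2, 0.1]
grip_width: 0.0003
grip_force: 0.0
```

```bash
python3 - <<'E'
from h import *
s,im=snap('wrist','w16.png');snap('side','s16.png');print(s['t'],s['tcp_pos'],toG(s['tcp_pos']))
g=cv2.cvtColor(im,cv2.COLOR_RGB2GRAY);L=cv2.createLineSegmentDetector().detect(g)[0][:,0]
for l in L:
    w=toG(ray('wrist',l.reshape(2,2),.0515,s))*1000
    if abs(w[0,0]-w[1,0])<4 and abs(w[0,1]-w[1,1])>20 and -260<w[0,0]<-90: print(l.round(0),w.round(0).tolist())
a=cv2.imread('pics/s16.png')[150:270,190:340]
cv2.imwrite('pics/f16.png',np.hstack([cv2.resize(a,(400,400)),cv2.resize(im[80:290,160:370,::-1],(400,400))]))
E
```

```text
38.0 [0.56786334 0.04648765 0.15293086] [[-0.19899982  0.00106211]]
[ 49. 267. 102. 267.] [[-113.0, -212.0], [-113.0, -156.0]]
[144. 176. 122. 179.] [[-211.0, -101.0], [-209.0, -123.0]]
[209. 165. 187. 168.] [[-222.0, -38.0], [-219.0, -60.0]]
[179. 170. 158. 173.] [[-217.0, -67.0], [-214.0, -87.0]]
[456. 271. 364. 270.] [[-107.0, 220.0], [-108.0, 123.0]]
[511. 237. 483. 236.] [[-146.0, 270.0], [-147.0, 241.0]]
[463. 276. 364. 276.] [[-101.0, 229.0], [-101.0, 124.0]]
[511. 269. 458. 268.] [[-109.0, 278.0], [-110.0, 222.0]]
[158. 218. 217. 218.] [[-168.0, -92.0], [-168.0, -32.0]]
[ 94. 180. 118. 176.] [[-207.0, -150.0], [-211.0, -127.0]]
[359. 266. 442. 266.] [[-113.0, 117.0], [-112.0, 205.0]]
[278. 177. 242. 175.] [[-210.0, 29.0], [-211.0, -7.0]]
[269. 218. 328. 218.] [[-168.0, 21.0], [-168.0, 80.0]]
[358. 270. 324. 270.] [[-108.0, 116.0], [-108.0, 80.0]]
[358. 277. 337. 278.] [[-100.0, 117.0], [-99.0, 94.0]]
[ 38. 270.   1. 269.] [[-109.0, -224.0], [-111.0, -264.0]]
[138. 271.  39. 270.] [[-108.0, -118.0], [-109.0, -223.0]]
[173. 238. 202. 239.] [[-145.0, -78.0], [-144.0, -48.0]]
```

View pics/f16.png

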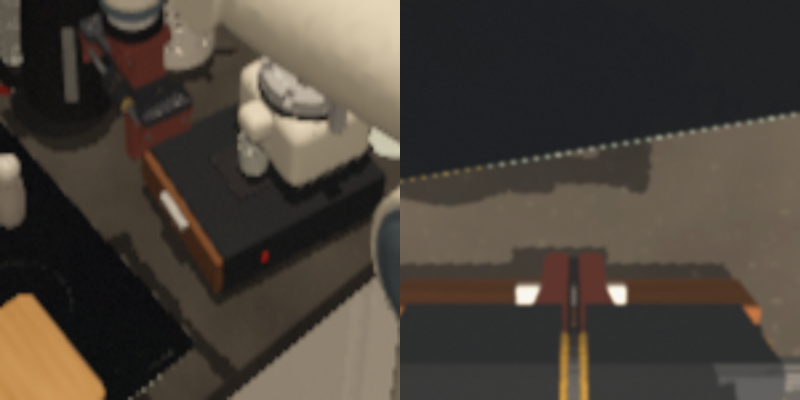

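Call:
move_arm --pt "0 0 0 -1 0" --pt "0 0 0 -1 0" --pt "0 0 0 -1 0" --pt "0 -1 0 -0.5 0" --pt "0 -1 0 0 0" --pt "0 -1 0 0 0" --pt "0 0 0 0 0" --pt "0 0 0 0 0"

```text
t: 38.9
tcp_pos: [0.5534, -0.0387, 0.2574]
tcp_rot: [[0.166, 0.986, -0.001], [0.986, -0.166, 0.001], [0.001, -0.001, -1.0]]
wrist_force: [-0.3, 1.4, -0.4]
grip_width: 0.0008
grip_force: 0.0
```

```bash
python3 - <<'E'
from h import *
s,im=snap('wrist','w17.png');print(s['t'],s['tcp_pos'],toG(s['tcp_pos']))
for x in (-.155,-.143,-.131): print(x,proj('wrist',[G(x,-.07,.0515),G(x,.07,.0515)],s).round(1).tolist(),proj('wrist',G(x,.07,.056),s).round(1))
for y in (-.07,.07):
    u,v=proj('wrist',G(-.14,y,.0515),s)[0].astype(int); print(u,v); print(im[v-22:v+18,u].tolist())
E
```

```text
38.9 [ 0.55336171 -0.03872273  0.2573713 ] [[-0.11258962  0.00082322]]
-0.155 [[195.9, 136.6], [303.0, 136.7]] [[303.6 136.9]]
-0.143 [[196.4, 145.8], [302.6, 145.9]] [[303.2 146.3]]
-0.131 [[196.8, 154.9], [302.1, 155.0]] [[302.8 155.4]]
196 148
[[64, 59, 52], [64, 60, 52], [64, 59, 52], [64, 59, 52], [63, 59, 51], [64, 59, 52], [64, 59, 52], [64, 59, 53], [64, 58, 52], [64, 58, 51], [64, 58, 52], [64, 58, 51], [64, 58, 51], [64, 58, 50], [65, 58, 51], [62, 57, 50], [65, 57, 49], [70, 56, 46], [75, 53, 38], [80, 54, 37], [87, 57, 38], [99, 64, 41], [105, 67, 42], [108, 68, 42], [107, 67, 42], [107, 68, 44], [105, 67, 43], [103, 66, 42], [94, 63, 43], [78, 58, 46], [54, 47, 42], [43, 41, 42], [44, 43, 44], [44, 44, 44], [44, 46, 45], [44, 45, 44], [43, 44, 43], [44, 45, 43], [44, 45, 43], [44, 45, 43]]
302 148
[[100, 89, 75], [101, 90, 75], [100, 89, 75], [99, 88, 74], [99, 86, 73], [100, 88, 74], [99, 87, 74], [98, 87, 73], [97, 88, 74], [97, 87, 74], [97, 87, 73], [95, 86, 72], [88, 80, 66], [74, 67, 56], [63, 58, 50], [62, 56, 50], [65, 59, 51], [71, 59, 49], [75, 53, 40], [85, 56, 37], [114, 70, 43], [151, 91, 53], [178, 107, 61], [189, 114, 63], [190, 114, 63], [186, 113, 62], [182, 111, 61], [174, 106, 59], [155, 96, 57], [119, 79, 54], [81, 65, 56], [75, 72, 68], [88, 84, 80], [95, 91, 87], [96, 92, 87], [96, 92, 87], [96, 92, 88], [96, 92, 87], [96, 92, 87], [96, 92, 88]]
```

The panel spans grinder x -143 to -131 and sits against the base with no gap, so the drawer is home. I hand the job in.

```bash
python3 -c "
from bench import ctrl
print(ctrl.close_job(), ctrl.state()['t'])"
```

```text
the job is handed in; nothing more can be done
the job is handed in; nothing more can be done
```

I finished the task and handed it in, but no verdict came back: the collar is turned to the red-dotted slot with the bolt pressed fully down, all three kit pieces are in the drawer, and the drawer is pushed home flush.

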